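# Free the filter cassette of the goldsmith's dust extractor

### The arm

A 6-joint arm with a two-finger parallel gripper is mounted at the origin on the work surface. World frame = base frame: x ahead of the robot, y to its left, z up, the work surface at z = 0. Lengths are in m, angles in rad, forces in N, time in s.
With the tool pointing down it reaches from about 0.25 to 0.725 m from the base axis. Payload 9.7 kg.
Tool frame: the origin (TCP) lies on the mounting face of the last link; the fingertips stand 173 mm ahead of it and the grasp point (between the pads) lies 155 mm ahead of it (tcp_to_tips is the distance from the TCP to the fingertips, in m); z points along the fingers, x is the direction in which the jaws open and shut, and the axes are right-handed (so a half turn about z gives the same grasp; the last joint's range is limited). The gripper opens to 85 mm and grips with 20 to 120 N. Pads are 22 mm wide; open, the fingers measure 114 mm over their backs; the gripper's body (76 mm by 85 mm) begins 54 mm behind the grasp point. The pads swing forward as they close: fully open they stand 13 mm farther back than shut.
Start: joints at [1.334, 0.087, 0.176, 1.66, 0, 1.571], TCP at [0.129, 0.535, 0.405] pointing down, gripper open.
Joint ranges: [-3.13, 3.13], [-0.85, 1.81], [-1.15, 1.24], [-2.2, 2.28], [-1.44, 1.52], [-3.14, 3.14]. Speed limits (rad/s): [2.22, 2.22, 2.57, 3.14, 3.14, 3.14].

### API

Orientations are given as a rotation vector (axis times angle).
In Python, from workcell import move_ptp, movel, goto_joints, let_go, close_gripper, hold, inverse_kinematics, camera, camera_info, IKError, sign_off, read_t, read_joint_positions, read_dq, read_tau, read_tool_pos, read_orientation, read_wrist_force, read_wrist_torque, read_opening, tcp_to_tips gives the robot as it stands. Calls block until the motion is done:
- move_ptp(position, orientation): joint-space move of the TCP to a pose.
- movel(position, frame=None, rate=0.15): straight line of the TCP; frame=None keeps the orientation; rate is the mean speed in m/s.
- goto_joints(angles): joint-space move.
- let_go() and close_gripper(): open the fingers fully, or close them until they stop; the grip force is fixed at half the most.
- hold(seconds).
- inverse_kinematics(position, orientation): joint angles nearest the present ones, or None.
- camera(name): name is "side" or "top" or "wrist"; returns (picture, depth): 420x560x3 uint8, red, green, blue; 420x560 float32, m along the optical axis (not along the pixel's ray), 0 where there is no reading.
- camera_info(name): a dict with "fx", "fy", "cx", "cy" (pixels), "eye" and "orientation" of the camera in the world. Camera axes: x right, y up, looking along -z (the intrinsics and any distortion apply to the point x, -y, -z); pixel columns grow to the right and rows downward; lengths in m; the calibration is good to about 2 mm. A picture is of the moment at which its call begins: read the wrist's pose just before it. camera_info takes no time and is no camera call; for the wrist camera it gives the pose at the moment of the call.
A pose or a line that the arm cannot do raises IKError and nothing moves.
- sign_off(): hands the job in, once; it reports no verdict.
Readings, each from a call of its own:
- read_t(): time.
- read_joint_positions(): joint angles.
- read_dq(): joint speeds.
- read_tau(): joint torques, N m.
- read_tool_pos(): TCP position.
- read_orientation(): TCP orientation.
- read_wrist_force(): force on the tool from outside, world axes, zero at the start.
- read_wrist_torque(): the same for the moment, N m.
- read_opening(): finger opening in m.
Only numpy, scipy, OpenCV 4.12 (cv2) and the standard library are available. Lean on these libraries where they do the work, as an engineer would, in place of code of your own. Each camera call takes 0.05 s, during which the arm holds its last target. There are 200 camera calls.

### The job

Somebody left the cordless handpiece lying across the filter of the bench dust extractor. Lay the handpiece in the two V forks of its sloped rest, bur towards the high fork, and let go of it; then pinch the two side catches of the filter cassette together and lift it up out of its well, keeping it level so that no precious-metal dust spills. Finish while holding the cassette by its pinched catches, still and level, its underside at least 5 cm above the top of the extractor and touching nothing but your fingers; do not let the handpiece fall to the bench, and leave the small things standing about where they are.

Things in the scene. Friction and masses are not known exactly. Their poses are not given: they have to be found in the camera images.
- extractor_top (a point): Dust extractor, fixed: grey steel housing 210 (x) x 180 (y) x 100 high, louvred suction mouth in its -x face. The point: centre of its flat top panel, 100 above the bench; x, y along the housing's sides, z up. In the middle of the top is the cassette's well, 143 (x) x 48 (y), 50 deep. A knob and a switch, up to 10 high, stand on the panel near its +x edge.
- cassette_grip (a point): Filter cassette, loose, 0.16 to 0.35 kg: white pleated filter in a grey frame 140 (x) x 46 (y) x 92 high, standing in the well (1 mm play, axes as the extractor's), its upper 42 above the panel. The point: midway between the paddles of its two side catches at their mid-height, 23 above the panel, 19 below the cassette's top, 73 above its underside. y runs through both paddles, z up.
- catch_a (a joint): Travel of the black spring catch half-way along the cassette's +y side: 0 = out, latched; free of the housing's lip from about 0.004; 0.0055 m = fully in (spring 3 N at 0, 8 N fully in). Its ridged upright paddle is 24 (x) wide, 34 high, lower edge 6 above the panel, outer face 28 from the cassette's centre plane: 56 over both paddles, 45 when both are in.
- catch_b (a joint): The same for the catch on the -y side. Both must be in before the cassette can rise; it then comes straight up out of the 50 deep well.
- handpiece_mid (a point): Cordless rotary handpiece, loose, 0.15 to 0.2 kg: straight eight-sided metal grip 130 long, 24 across flats, then a cone and a bur whose tip is 115 from this point. The point: middle of the grip on its axis, near the centre of mass. x along the axis to the bur; z up and y-sides upright as it starts, level across the cassette's top (axis 54 above the panel), roughly along the extractor's +y.
- handpiece_nose (a point): Point on the handpiece's axis at the front of its cone, 95 ahead of handpiece_mid towards the bur.
- rest_cradle (a point): Handpiece rest, fixed: dark base 135 (x) x 70 (y) x 12 high, two posts with open 90 degree V forks, 72 apart, 10 thick, 48 wide; 62 free between them down to the base. x runs level from the low to the high fork, z up; the line of the forks climbs 15 degrees towards +x. The point: midway between the forks, 85 above the bench, where the middle of a well laid grip lies, in the forks' x-z plane.
- bur_block: bystander, to be left where it is: wooden block 55 x 40 x 32 with short burs standing in it (45 tall); origin at the centre of its underside
- loupe: bystander, to be left where it is: black eye loupe, 38 across, 30 tall; origin at the centre of its underside
- jar: bystander, to be left where it is: white lidded jar, 64 across, 60 tall; origin at the centre of its underside
- cap_ring: bystander, to be left where it is: small red plastic collar, 32 across, 18 tall; origin at the centre of its underside

How it is judged:
By the outcome, as a careful person would: the job done as asked, in the order asked, and still so for the second after the job is handed in, while the arm keeps its last pose, push and grip.
It also fails if it takes over 51 s, if anything falls off the work surface, if the arm or the gripper's body presses on something with over 40 N, if the wrist force passes 120 N, or if a joint passes its speed limit or range.

## Working session

There is one attempt and no reset: what is moved stays moved. The work goes in short steps, each a Python script; the robot and the scene stay as the last script left them, time stands still between calls to the robot, and variables do not carry over. Pictures are saved under pics/ and viewed, about 8 in all and at most 12, crops included, and the job is handed in when it is done.

```bash
ls; mkdir -p pics
cat > h.py <<'E'
import numpy as np, cv2
from scipy.spatial.transform import Rotation as R
from workcell import *
def shot(name, fn=None):
    info=camera_info(name); p,d=camera(name)
    if fn: cv2.imwrite('pics/'+fn, p[:,:,::-1])
    return p,d,info
def cloud(d,info):
    v,u=np.mgrid[0:d.shape[0],0:d.shape[1]]
    P=np.stack([(u-info['cx'])/info['fx']*d, -(v-info['cy'])/info['fy']*d, -d],-1)
    o=np.array(info['orientation'])
    M=o if o.shape==(3,3) else R.from_rotvec(o).as_matrix()
    W=P@M.T+np.array(info['eye']); W[d==0]=np.nan
    return W
E
python3 - <<'E'
from h import *
for n in ['top','side']:
    p,d,i=shot(n,n+'0.png'); print(i, (d==0).mean()); np.savez('/tmp/'+n,p=p,W=cloud(d,i),d=d)
print(read_t(),read_orientation())
E
```

```text
pics
{'fx': 389.0965247284909, 'fy': 389.0965247284909, 'cx': 278.673291323536, 'cy': 208.86063856481886, 'eye': array([0.39184493, 0.03958261, 0.88856236]), 'orientation': array([ 0.14401878, -0.16970112, -1.58818132])} 0.004111394557823129
{'fx': 379.53089687929355, 'fy': 379.53089687929355, 'cx': 278.5305606993212, 'cy': 202.0103204133392, 'eye': array([ 0.35739127, -0.55946596,  0.63388021]), 'orientation': array([ 0.88208159, -0.14457121, -0.34322331])} 0.004268707482993198
0.1 [ 2.46770540e+00  1.94297181e+00 -1.48495384e-03]
```

View pics/top0.png

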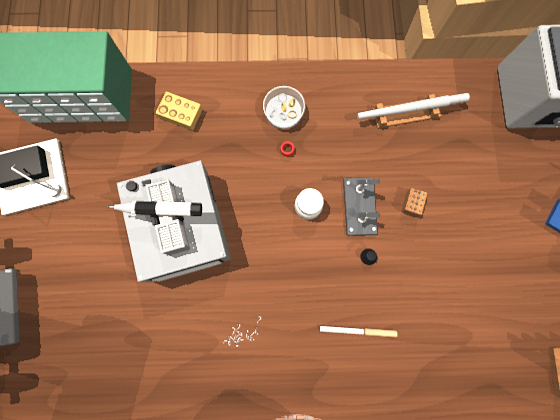

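View pics/side0.png

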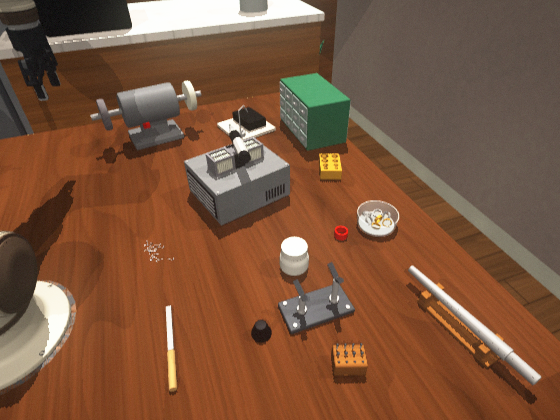

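The top view shows the extractor at about (175,220) with the handpiece across it, bur to the left (+y) at (110,207). The rest is at (361,207), the jar at (309,204), the loupe at (369,257), the bur block at (416,202) and the ring at (288,148). The side view agrees. Next I'll take numbers from the depth.

```bash
cat > m.py <<'E'
from h import *
def rect(P): 
    r=cv2.minAreaRect((P[:,:2]*1000).astype(np.float32)); return np.round(r[0],1),np.round(r[1],1),round(r[2],1)
for n in ['top','side']:
    z=np.load('/tmp/%s.npz'%n); W=z['W'];p=z['p'].astype(int)
    print(n,'bench z',np.nanmedian(W[(abs(W[...,0]-.35)<.1)&(abs(W[...,1]-.0)<.15)][:,2]))
    X,Y,Z=W[...,0],W[...,1],W[...,2]
    reg=(X>.2)&(X<.55)&(Y>.1)&(Y<.5)
    def big(m):
        k,l,s,c=cv2.connectedComponentsWithStats(m.astype(np.uint8)); return l==1+np.argmax(s[1:,4])
    m=big(reg&(abs(Z-.1)<.006)); print('panel',rect(W[m]),np.median(Z[m]))
    m=big(reg&(abs(Z-.142)<.005)); print('cass top',rect(W[m]),np.median(Z[m]))
    m=big(reg&(Z>.151)&(Z<.18)); Q=W[m]; print('hp',rect(Q),Q[:,2].max(),m.sum())
    reg=(X>.2)&(X<.55)&(Y>-.25)&(Y<.0)
    m=big(reg&(abs(Z-.012)<.005)&(p.max(-1)<110)); print('base',rect(W[m]),np.median(Z[m]),m.sum())
    c=W[m].mean(0)
    m=(np.hypot(X-c[0],Y-c[1])<.09)&(Z>.05); Q=W[m]; Q=Q[np.argsort(Q[:,0])]; print('forks',len(Q)); print(np.round(Q[::max(1,len(Q)//45)]*1000))
    for nm,uv in dict(jar=(309,204),loupe=(369,257),block=(416,202),ring=(288,148)).items():
        if n=='top': print(nm,W[uv[1],uv[0]])
    c=(slice(150,250),slice(330,440)) if n=='top' else (slice(250,340),slice(265,370))
    c2=(slice(150,290),slice(100,240)) if n=='top' else (slice(110,230),slice(175,300))
    a=[cv2.resize(z['p'][k][:,:,::-1],(400,400),interpolation=cv2.INTER_CUBIC) for k in (c,c2)]
    cv2.imwrite('pics/crop_%s.png'%n,np.hstack(a))
E
python3 m.py; python3 -c "
import cv2,numpy as np
a=[cv2.resize(cv2.imread('pics/crop_%s.png'%n),(600,300)) for n in('top','side')]
cv2.imwrite('pics/c1.png',np.vstack(a))"
```

```text
top bench z 0.0008794610436473893
panel (array([502.8, 239.5]), array([142.2, 180.9]), 14.6) 0.10084989773375441
cass top (array([504.7, 240.4]), array([76.9, 56.4]), 12.9) 0.14138905915166267
hp (array([542.9, 257.4]), array([163.9,  18.7]), 88.0) 0.17035275512314796 753
base (array([ 533.2, -182.9]), array([18.8, 35.3]), 7.9) 0.012943702991040085 81
forks 251
[[ 534. -146.   79.]
 [ 535. -154.   72.]
 [ 536. -181.   76.]
 [ 537. -178.   71.]
 [ 537. -189.   79.]
 [ 537. -164.   56.]
 [ 538. -170.   66.]
 [ 538. -146.   78.]
 [ 539. -167.   62.]
 [ 539. -188.   80.]
 [ 540. -154.   70.]
 [ 540. -179.   76.]
 [ 541. -177.   73.]
 [ 541. -151.   75.]
 [ 542. -174.   68.]
 [ 542. -173.   67.]
 [ 542. -142.   80.]
 [ 543. -167.   63.]
 [ 544. -166.   58.]
 [ 544. -160.   67.]
 [ 545. -176.   73.]
 [ 546. -170.   68.]
 [ 547. -163.   65.]
 [ 602. -184.   98.]
 [ 604. -149.   95.]
 [ 605. -176.   89.]
 [ 606. -165.   53.]
 [ 606. -183.   93.]
 [ 606. -165.   61.]
 [ 606. -149.   94.]
 [ 607. -160.   84.]
 [ 607. -178.   90.]
 [ 607. -152.   91.]
 [ 608. -160.   64.]
 [ 608. -142.   97.]
 
[... 1224 characters left out ...]
  68.]
 [ 541. -147.   75.]
 [ 542. -187.   76.]
 [ 542. -145.   77.]
 [ 543. -153.   72.]
 [ 543. -157.   65.]
 [ 544. -170.   65.]
 [ 546. -160.   56.]
 [ 603. -185.   90.]
 [ 603. -147.   95.]
 [ 604. -179.   91.]
 [ 605. -163.   58.]
 [ 605. -188.   93.]
 [ 605. -174.   82.]
 [ 605. -187.   94.]
 [ 605. -152.   89.]
 [ 606. -167.   66.]
 [ 606. -155.   84.]
 [ 606. -168.   78.]
 [ 607. -168.   75.]
 [ 607. -168.   69.]
 [ 607. -187.   94.]
 [ 608. -157.   80.]
 [ 608. -151.   92.]
 [ 608. -156.   84.]
 [ 608. -145.   94.]
 [ 609. -187.   96.]
 [ 609. -169.   63.]
 [ 610. -151.   92.]
 [ 610. -155.   88.]
 [ 611. -163.   79.]
 [ 611. -169.   65.]
 [ 612. -185.   95.]
 [ 613. -170.   66.]]
```

View pics/c1.png

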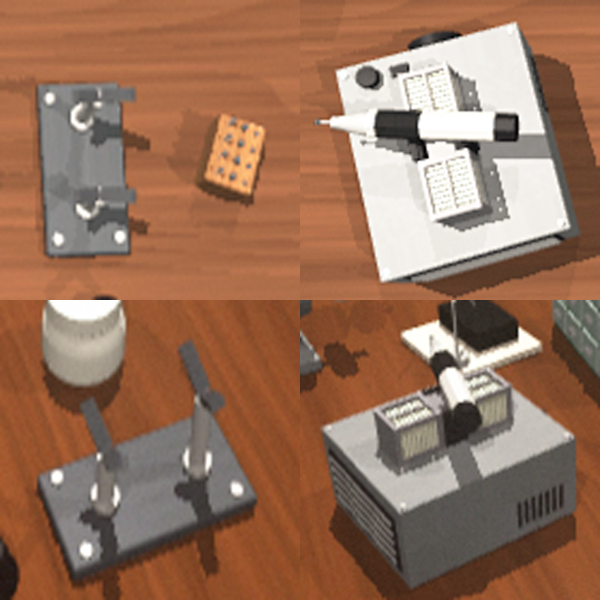

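High fork is at x≈608 and low at x≈540, y≈-166, so the rest's x runs roughly along world +x. Now I'll refine the poses using whole-region fits.

```bash
cat > m2.py <<'E'
from h import *
import sys
def rect(P): 
    r=cv2.minAreaRect((P[:,:2]*1000).astype(np.float32)); return np.round(r[0],1),np.round(r[1],1),round(r[2],1)
def clean(m): 
    k,l,s,c=cv2.connectedComponentsWithStats(m.astype(np.uint8)); return np.isin(l,1+np.flatnonzero(s[1:,4]>25))
for n in ['top','side']:
    z=np.load('/tmp/%s.npz'%n); W=z['W'];p=z['p'].astype(int); X,Y,Z=np.moveaxis(W,-1,0)
    reg=(X>.36)&(X<.65)&(Y>.1)&(Y<.38)
    print(n,'panel',rect(W[clean(reg&(abs(Z-.1)<.006))]))
    m=clean(reg&(abs(Z-.141)<.006)&(np.hypot(X-.505,Y-.24)<.09)); print('cass',rect(W[m]))
    Q=W[clean(reg&(Z>.156)&(Z<.18))]
    c=Q.mean(0);_,_,V=np.linalg.svd(Q-c,full_matrices=False);a=V[0]*np.sign(V[0][1]); s=(Q-c)@a
    print('hp axis',a,np.degrees(np.arctan2(a[1],a[0])),'rear',c+a*s.min(),'mid',c+a*(s.min()+.065),'len',np.ptp(s),'zmed',np.percentile(Q[:,2],95))
    reg=(np.hypot(X-.57,Y+.166)<.1)
    print('base',rect(W[clean(reg&(abs(Z-.012)<.006)&(p.max(-1)-p.min(-1)<25))]))
    for nm,lo,hi in (('low',.525,.56),('high',.59,.625)):
        Q=W[reg&(Z>.05)&(X>lo)&(X<hi)]; print(nm,np.median(Q,0)*1000,np.percentile(Q[:,1],[2,98])*1000,np.percentile(Q[:,0],[5,95])*1000)
print(tcp_to_tips if not callable(tcp_to_tips) else tcp_to_tips(), read_opening())
def Rt(yaw,pitch=0):  # tool: jaws along object's y, z down; object x = heading
    h=R.from_euler('ZY',[yaw,-pitch],degrees=True).as_matrix(); x,y,zz=h.T
    return R.from_matrix(np.stack([y,x,-zz],1))  # X=y, Y=x, Z=-z
for nm,T,pt in (('hp',Rt(90),[.541,.236,.319]),('rest',Rt(0,15),[.574-.155*np.sin(np.radians(15)),-.166,.25]),('cas',Rt(14.7),[.505,.24,.28])):
    for f in (0,180):
        o=(T*R.from_euler('z',f,degrees=True)).as_rotvec(); print(nm,f,np.linalg.det(T.as_matrix()),inverse_kinematics(pt,o))
E
python3 m2.py
```

```text
top panel (array([536. , 248.1]), array([210.7, 180.8]), 14.7)
cass (array([529.6, 246.1]), array([128.8,  55.7]), 17.8)
hp axis [ 0.04728867  0.99884859 -0.00807913] 87.28945950442454 rear [0.5420091  0.17548925 0.16503823] mid [0.54508287 0.24041441 0.16451309] len 0.16441643206712325 zmed 0.16843165237081714
base (array([ 572.4, -165. ]), array([ 70.6, 133.1]), 89.9)
low [ 540.19727207 -167.18484622   71.35200464] [-188.47795522 -142.02876862] [535.01038985 546.86775593]
high [ 608.51979737 -166.28873828   88.9971099 ] [-189.48420568 -140.59887674] [604.30728646 614.10477477]
side panel (array([534.9, 248.6]), array([211.5, 184. ]), 14.9)
cass (array([528.6, 247. ]), array([128.5,  59.1]), 13.8)
hp axis [0.04196267 0.99909052 0.00756691] 87.59494116217607 rear [0.5408349  0.17483892 0.16256131] mid [0.54356247 0.2397798  0.16305316] len 0.16274994815571076 zmed 0.1665685614497459
base (array([ 571.9, -164.9]), array([134.8,  70.7]), 0.1)
low [ 538.54797898 -158.60589974   70.31478664] [-188.2594951  -141.42755577] [533.5115826  544.36514384]
high [ 607.53615682 -162.55658166   84.7290754 ] [-186.97018957 -142.59463075] [603.13505897 614.07877824]
0.1734 0.08555299938859466
hp 0 1.0 [ 0.41134331  0.16784411  0.09972532  1.50267754  0.         -1.15945302]
hp 180 1.0 [0.41134331 0.16784411 0.09972532 1.50267754 0.         1.98213964]
rest 0 1.0000000000000009 [-0.31758707 -0.04178267 -0.26977675  1.0935463   0.08091102 -0.30744531]
rest 180 1.0000000000000009 [-0.31758707 -0.04178267 -0.26977675  1.0935463   0.08091102  2.83414734]
cas 0 1.0000000000000007 [ 4.43650275e-01  9.72504197e-02 -5.34848308e-02  1.42006108e+00
  4.44089210e-16  1.87086875e-01]
cas 180 1.0000000000000007 [ 0.44365028  0.09725042 -0.05348483  1.42006108  0.         -2.95450578]
```

Two views agree: extractor centre is (535.5, 248.3) with yaw 14.8°, handpiece mid is (544, 240) with yaw 87.4°, and the rest is at (573, -165) with yaw 0. Next I grasp the handpiece and lift it.

```bash
cat >> h.py <<'E'
def Rt(yaw,pitch=0):
    x,y,z=R.from_euler('ZY',[yaw,-pitch],degrees=True).as_matrix().T
    return R.from_matrix(np.stack([y,x,-z],1)).as_rotvec()
def st(): print('t %.2f'%read_t(),'pos',np.round(read_tool_pos(),4),'F',np.round(read_wrist_force(),1),'M',np.round(read_wrist_torque(),2),'open %.4f'%read_opening())
E
python3 - <<'E'
from h import *
o=Rt(87.4)
move_ptp([.544,.240,.40],o); st()
shot('wrist','w1.png')
movel([.544,.240,.320],rate=.08); st()
close_gripper(); st()
movel([.544,.240,.42],rate=.12); hold(.2); st()
p,d,i=shot('side','s2.png'); np.savez('/tmp/side2',p=p,W=cloud(d,i))
p,d,i=shot('top','t2.png'); np.savez('/tmp/top2',p=p,W=cloud(d,i))
a=cv2.imread('pics/w1.png');b=cv2.imread('pics/s2.png')[60:270,100:380]
cv2.imwrite('pics/c2.png',np.hstack([cv2.resize(a,(400,300)),cv2.resize(b,(400,300))]))
E
```

```text
t 2.38 pos [0.5438 0.2404 0.4   ] F [ 0.8  0.1 -0.3] M [0.03 0.02 0.06] open 0.0855
t 3.58 pos [0.5441 0.2401 0.3207] F [-0.1  0.4  0.5] M [-0.04  0.02  0.05] open 0.0853
t 4.17 pos [0.544  0.24   0.3204] F [-1.  -0.3  2.8] M [-0.06  0.14  0.01] open 0.0223
t 5.36 pos [0.544  0.24   0.4193] F [-1.   0.1 -1.2] M [-0.    0.01  0.03] open 0.0222
```

View pics/c2.png

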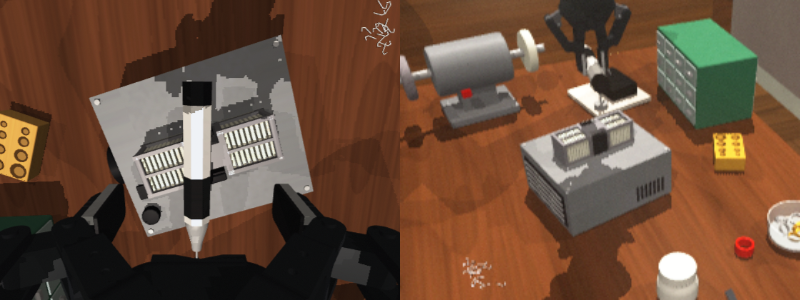

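Held and lifted clear; the cassette stayed put with its black catches visible. Now a check of the in-hand pose from both views.

Run:
```python
from h import *
for n in ('side2','top2'):
    z=np.load('/tmp/%s.npz'%n);W=z['W'];X,Y,Z=np.moveaxis(W,-1,0)
    m=(abs(X-.544)<.02)&(Y>.13)&(Y<.39)&(Z>.225)&(Z<.28); Q=W[m]; print(n,len(Q))
    for a in np.arange(.15,.38,.01):
        q=Q[(Q[:,1]>=a)&(Q[:,1]<a+.01)]
        if len(q)>2: print('%.3f'%a,len(q),np.round([np.median(q[:,0]),np.percentile(q[:,2],5),np.percentile(q[:,2],95)],4), np.round(q[:,1].min(),4))
```

```text
side2 428
0.170 101 [0.5404 0.2431 0.2635] 0.1737
0.180 27 [0.539  0.253  0.2653] 0.1807
0.190 22 [0.5372 0.2532 0.2651] 0.1906
0.200 24 [0.5368 0.2529 0.2649] 0.2001
0.210 26 [0.5383 0.253  0.2651] 0.2101
0.220 59 [0.5472 0.2525 0.276 ] 0.2201
0.230 86 [0.5327 0.2507 0.2781] 0.2301
0.240 27 [0.548  0.2609 0.2753] 0.2403
0.250 11 [0.5449 0.2592 0.2654] 0.2514
0.260 11 [0.5448 0.2597 0.2662] 0.2605
0.270 13 [0.5498 0.2592 0.2657] 0.2703
0.280 10 [0.5471 0.2617 0.266 ] 0.2801
0.290 7 [0.5503 0.2609 0.2657] 0.2924
0.300 4 [0.5502 0.2591 0.2652] 0.3011
top2 703
0.170 81 [0.5404 0.2439 0.2673] 0.1748
0.180 91 [0.5392 0.2569 0.2672] 0.18
0.190 96 [0.54   0.2534 0.267 ] 0.1902
0.200 101 [0.5409 0.2518 0.2669] 0.2
0.210 95 [0.5412 0.2564 0.2671] 0.2101
0.220 132 [0.5423 0.2559 0.2767] 0.2201
0.230 91 [0.5464 0.2586 0.2761] 0.2301
0.240 16 [0.5539 0.26   0.2664] 0.2401
```

In hand the handpiece is level, with its axis 165 mm ahead of the TCP and the grip's mid within 1 mm of the jaws. Next, the rest.

Run:
```python
from h import *
o=Rt(0,15); u=np.array([-np.sin(np.radians(15)),0,np.cos(np.radians(15))])
tgt=np.array([.573,-.1655,.085])+.165*u
Z=np.array([0,0,1.])
move_ptp(tgt+.10*Z,o); st()
movel(tgt+.012*Z,rate=.08); hold(.15); st(); f0=read_wrist_force()
h=.012
while h>-.004:
    h-=.0015; movel(tgt+h*Z,rate=.02); hold(.05); f=read_wrist_force()-f0
    if f[2]>2.5: break
print('h',h,f); st()
shot('side','s3.png'); b=cv2.imread('pics/s3.png')[200:350,250:400]; a=shot('top','t3.png')[0][140:260,300:440,::-1]
cv2.imwrite('pics/c3.png',np.hstack([cv2.resize(b,(400,400)),cv2.resize(a,(400,343),interpolation=2)[:400] if 0 else cv2.resize(a,(400,400))]))
```

```text
t 6.98 pos [ 0.5306 -0.1648  0.3447] F [ 0.2  0.3 -1.2] M [ 0.02  0.33 -0.  ] open 0.0221
t 8.38 pos [ 0.5304 -0.1655  0.2569] F [-0.6 -0.1 -1.4] M [ 0.02  0.38 -0.02] open 0.0223
h 0.0015000000000000022 [-1.71537098  2.40268202  5.72638013]
t 10.48 pos [ 0.5304 -0.1654  0.2465] F [-2.3  2.3  4.4] M [0.3  0.41 0.09] open 0.0225
```

View pics/c3.png

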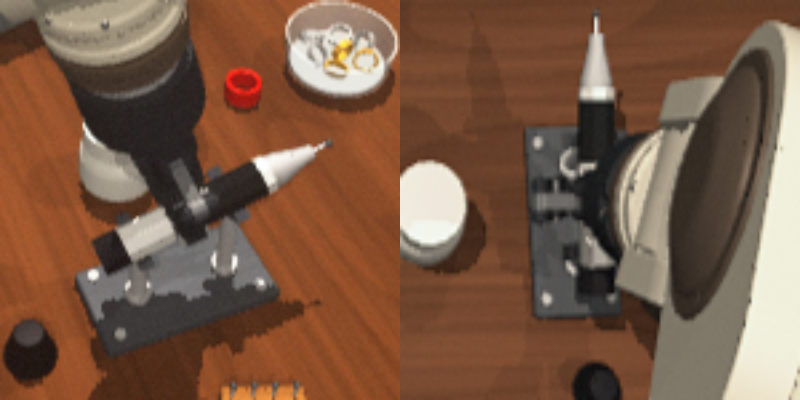

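The grip lies over both forks with the bur towards the high one, and contact was felt 1.5 mm above nominal. I shift 1 mm towards the reaction, release, withdraw along the tool axis, and check.

Run:
```python
from h import *
u=np.array([-np.sin(np.radians(15)),0,np.cos(np.radians(15))])
p0=np.array(read_tool_pos())
movel(p0+[0,.001,-.001],rate=.02); hold(.1); st()
let_go(); hold(.2); st()
p1=np.array(read_tool_pos()); movel(p1+.12*u,rate=.12); st()
o=Rt(14.8)
move_ptp([.5355,.2483,.41],o); st()
shot('wrist','w4.png'); p,d,i=shot('side','s4.png'); W=cloud(d,i); p2,d2,i2=shot('top','t4.png'); W2=cloud(d2,i2)
for w in (W,W2):
    X,Y,Z=np.moveaxis(w,-1,0); q=w[(abs(Y+.165)<.016)&(X>.48)&(X<.70)&(Z>.08)]
    print('rear',q[q[:,0].argmin()],'front',q[q[:,0].argmax()])
    for a in np.arange(.5,.66,.03):
        k=q[abs(q[:,0]-a)<.006]; print('%.2f'%a,len(k),np.round([k[:,1].mean(),np.percentile(k[:,2],95)],4) if len(k) else '')
a=cv2.imread('pics/w4.png');b=cv2.imread('pics/s4.png')[200:350,250:400]; 
cv2.imwrite('pics/c4.png',np.hstack([cv2.resize(a,(440,330)),cv2.resize(b,(330,330))]))
```

```text
t 10.93 pos [ 0.5306 -0.1647  0.246 ] F [-2.3 -2.1  5.6] M [-0.36  0.42  0.13] open 0.0220
t 11.77 pos [ 0.5304 -0.1644  0.2454] F [-0.3 -0.4  0.1] M [-0.02  0.28  0.03] open 0.0850
t 12.92 pos [ 0.4993 -0.1644  0.3604] F [-0.7 -0.4  0.1] M [0.04 0.25 0.  ] open 0.0855
t 14.45 pos [0.5358 0.2474 0.4099] F [-0.3 -0.5 -0.4] M [-0.02 -0.04  0.  ] open 0.0853
rear [ 0.50879864 -0.15880006  0.08038843] front [ 0.68505884 -0.16537287  0.1141537 ]
0.50 0 
0.53 69 [-0.1671  0.0871]
0.56 88 [-0.1689  0.0952]
0.59 101 [-0.1695  0.1031]
0.62 100 [-0.1692  0.1115]
0.65 61 [-0.1683  0.1148]
rear [ 0.51112327 -0.17052299  0.08326357] front [ 0.68503093 -0.16439272  0.1157583 ]
0.50 0 
0.53 59 [-0.1644  0.0893]
0.56 75 [-0.1639  0.0965]
0.59 73 [-0.1629  0.1054]
0.62 72 [-0.1626  0.1129]
0.65 46 [-0.1631  0.1172]
```

View pics/c4.png

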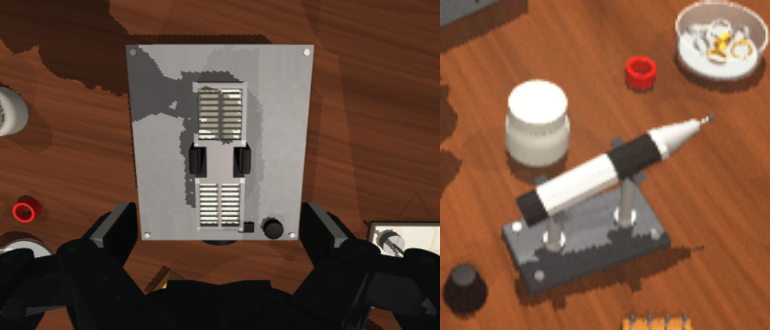

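The handpiece rests in both forks at about 14.7° slope, bur up. In the wrist view the paddles sit at (198,159) and (241,159), nicely between the jaws. Fitting the now-clear cassette before pinching.

Run:
```python
from h import *
T=R.from_euler('z',14.8,degrees=True).as_matrix(); c=np.array([.5355,.2483,.1])
for n in ('top','wrist'):
    p,d,i=shot(n); w=(cloud(d,i)-c)@T; x,y,z=np.moveaxis(w,-1,0)
    m=(abs(x)<.08)&(abs(y)<.027)&(abs(z-.042)<.006); q=w[m]
    r=cv2.minAreaRect((q[:,:2]*1000).astype(np.float32)); print(n,'frame',np.round(r[0],1),np.round(r[1],1),round(r[2],1),'z',np.median(q[:,2]))
    m=(abs(x)<.03)&(abs(y)<.04)&(z>.01)&(z<.05)&(p.max(-1)<60); q=w[m]
    for s in (1,-1):
        k=q[q[:,1]*s>.012]; print('paddle',s,len(k),np.round(np.percentile(k,[3,50,97],axis=0)*1000,1).tolist())
```

```text
top frame [-5.   0.3] [130.3  53.4] 0.0 z 0.04154418603582102
paddle 1 50 [[-11.3, 17.2, 22.4], [-0.4, 17.9, 35.6], [14.8, 23.2, 43.2]]
paddle -1 105 [[-19.2, -29.2, 12.6], [-1.4, -23.6, 28.8], [14.7, -12.1, 42.1]]
wrist frame [0.5 0. ] [ 54.  140.4] 89.7 z 0.040146446340111906
paddle 1 690 [[-11.8, 14.2, 14.8], [1.3, 21.0, 37.4], [15.0, 27.5, 39.4]]
paddle -1 701 [[-11.8, -27.9, 13.9], [1.2, -21.6, 37.4], [15.0, -14.1, 39.5]]
```

Run:
```python
from h import *
x,y=.5365,.2486
movel([x,y,.32],rate=.12); movel([x,y,.280],rate=.06); hold(.1); st()
close_gripper(); hold(.3); st()
for h in (.004,.01,.02):
    movel([x,y,.280+h],rate=.03); st()
    if abs(read_wrist_force()[2])>15: print('STUCK'); break
else:
    movel([x,y,.36],rate=.05); st()
    movel([x,y,.405],rate=.05); hold(.5); st()
p,d,i=shot('side','s5.png'); w=cloud(d,i); np.savez('/tmp/side5',W=w,p=p); p2,d2,i2=shot('top','t5.png')
b=p[60:240,130:370,::-1]; cv2.imwrite('pics/c5.png',cv2.resize(b,(720,540)))
```

```text
t 16.52 pos [0.5366 0.2486 0.2805] F [ 0.4  0.  -0.2] M [ 0.   -0.04 -0.03] open 0.0857
t 17.32 pos [0.5367 0.2487 0.2828] F [-2.6 -1.3 15.9] M [-0.3   0.65 -0.01] open 0.0376
t 17.61 pos [0.5365 0.2486 0.2836] F [ 0.4 -0.8 -3.5] M [ 0.03  0.01 -0.02] open 0.0374
t 17.96 pos [0.5366 0.2486 0.2901] F [ 0.4  0.4 -2.3] M [-0.04  0.   -0.02] open 0.0375
t 18.44 pos [0.5366 0.2486 0.3002] F [ 0.1  0.6 -2.2] M [ 0.01 -0.02 -0.  ] open 0.0370
t 19.79 pos [0.5365 0.2486 0.3596] F [-0.4  0.4 -2.8] M [-0.01 -0.01 -0.05] open 0.0370
t 21.34 pos [0.5365 0.2486 0.405 ] F [-0.5  0.4 -2.8] M [-0.03 -0.01  0.02] open 0.0372
```

View pics/c5.png

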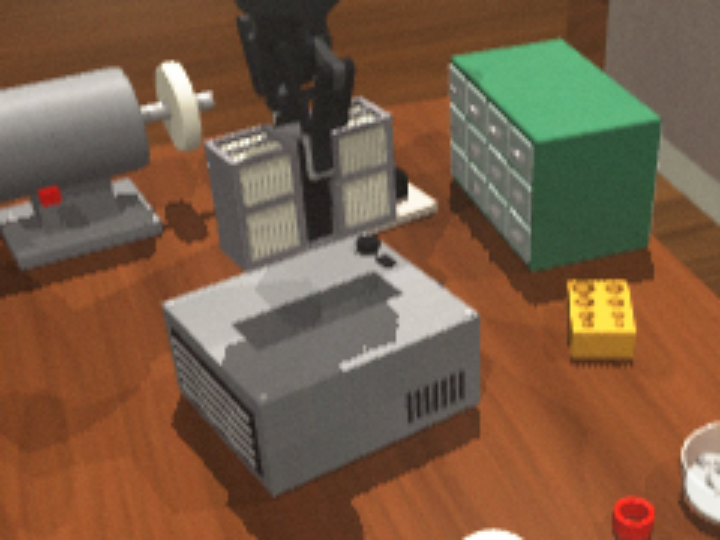

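The cassette is out of its well and looks level. Now the measurements: height, level, catches, handpiece and bystanders.

Run:
```python
from h import *
T=R.from_euler('z',14.8,degrees=True).as_matrix(); c=np.array([.5365,.2486,.1])
for n in ('side','wrist','top'):
    p,d,i=shot(n,n+'6.png'); W=cloud(d,i); w=(W-c)@T; x,y,z=np.moveaxis(w,-1,0)
    m=(abs(x)<.08)&(abs(y)<.028)&(z>.03); q=w[m&(abs(x)>.025)]; 
    if len(q)<20: print(n,'few');continue
    print(n,'z range',np.percentile(q[:,2],[.5,99.5]))
    for a in (-.06,-.045,-.03,.03,.045,.06):
        k=q[abs(q[:,0]-a)<.006]; 
        if len(k): print(a,len(k),'bottom %.4f top %.4f y %.4f %.4f'%(*np.percentile(k[:,2],[1,99]),*np.percentile(k[:,1],[1,99])))
    if n=='top':
        X,Y,Z=np.moveaxis(W,-1,0)
        for nm,uv in dict(jar=(309,204),loupe=(369,257),block=(416,202),ring=(283,148)).items(): print(nm,W[uv[1],uv[0]])
a0=cv2.imread('pics/top0.png').astype(int);b0=cv2.imread('pics/t5.png').astype(int)
s0=cv2.imread('pics/side0.png').astype(int);s1=cv2.imread('pics/side6.png').astype(int)
for nm,A,B,r in (('jar',a0,b0,(185,225,292,327)),('loupe',a0,b0,(246,268,359,380)),('block',a0,b0,(187,220,404,430)),('ring',a0,b0,(138,158,278,298)),('ringS',s0,s1,(222,242,332,350)),('blockS',s0,s1,(342,378,330,370))):
    print(nm,abs(A-B)[r[0]:r[1],r[2]:r[3]].mean().round(1))
a=cv2.imread('pics/wrist6.png'); b=cv2.imread('pics/side6.png')[200:350,250:400]
cv2.imwrite('pics/c6.png',np.hstack([cv2.resize(a,(440,330)),cv2.resize(b,(330,330))])); st(); print(abs(read_dq()).max())
```

```text
side z range [0.0725265  0.38218224]
-0.06 212 bottom 0.0727 top 0.1644 y -0.0241 0.0216
-0.045 393 bottom 0.0740 top 0.3840 y -0.0270 0.0215
-0.03 694 bottom 0.0757 top 0.3722 y -0.0278 0.0204
0.03 219 bottom 0.0737 top 0.3749 y -0.0271 -0.0107
0.045 179 bottom 0.0716 top 0.1646 y -0.0251 0.0036
0.06 237 bottom 0.0737 top 0.1643 y -0.0244 0.0213
wrist z range [0.08758192 0.16400222]
-0.06 5478 bottom 0.0759 top 0.1638 y -0.0232 0.0222
-0.045 5599 bottom 0.1385 top 0.1636 y -0.0230 0.0221
-0.03 4246 bottom 0.1488 top 0.1636 y -0.0231 0.0220
0.03 780 bottom 0.1546 top 0.1623 y -0.0191 0.0181
top z range [0.07546441 0.42721326]
-0.06 264 bottom 0.0792 top 0.1665 y -0.0238 0.0222
-0.045 416 bottom 0.0794 top 0.4373 y -0.0278 0.0214
-0.03 747 bottom 0.0807 top 0.3539 y -0.0276 0.0204
0.03 1 bottom 0.1269 top 0.1269 y -0.0232 -0.0232
0.045 50 bottom 0.1258 top 0.1657 y -0.0238 -0.0128
0.06 148 bottom 0.0910 top 0.1670 y -0.0239 -0.0062
jar [ 0.56800548 -0.04230428  0.06129563]
loupe [ 0.45226028 -0.17232901  0.03255917]
block [ 0.5713603  -0.28393381  0.04272591]
ring [0.71938024 0.00881328 0.00209093]
jar 31.3
loupe 28.8
block 41.9
ring 32.5
ringS 6.4
blockS 5.8
t 21.59 pos [0.5365 0.2486 0.405 ] F [ 0.  -0.7 -2.6] M [-0.05  0.01  0.01] open 0.0377
0.0013059574573903228
```

View pics/c6.png

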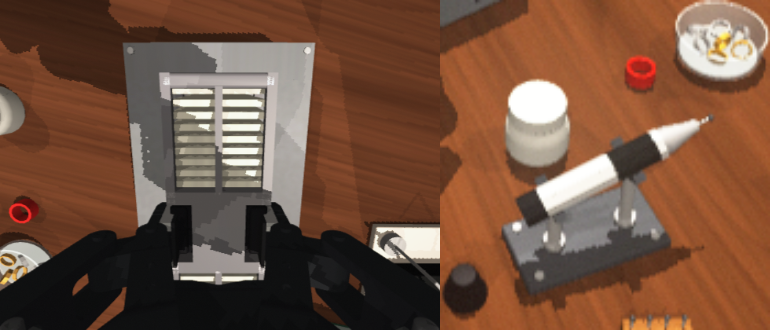

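```bash
python3 -c "
from h import *
st(); sign_off(); st()"
```

```text
t 21.59 pos [0.5365 0.2486 0.405 ] F [ 0.  -0.7 -2.6] M [-0.05  0.01  0.01] open 0.0377
the job is handed in; nothing more can be done
the job is handed in; nothing more can be done
```

I laid the handpiece in both forks of its rest, bur towards the high fork, and let go of it. I then pinched both catches, lifted the cassette out of its well, and handed in at 21.6 s while still holding it.

**Cassette:** Its underside is about 72 mm above the panel and its top edge is level to about 1 mm along its length. The hanging weight of about 2.7 N fits the cassette alone, and the joints were still.

**Handpiece:** After I released it, its slope measured about 14.7°. It looked the same in the last side view, taken after the lift.

**Small things:** Depth readings for the jar, loupe and bur block match the start to within about 2 mm. The side view of the ring and block barely changed.

**Checks that disagreed:**
- The gripper reads 37 mm open, where about 45 mm was expected over two fully pressed catches. It also read 22 mm on the 24 mm grip, so it reads low, but that does not explain the whole gap. The catches did release.
- As the fingers closed on the catches there was a brief upward push of about 16 N on the tool. It was gone 0.3 s later.
- Comparing the first and last top pictures directly gave large differences around the small things. I put this down to lighting or the arm's shadow, since the depth readings had not moved. The ring's top-view depth landed on bare bench, so only the side view and the pictures confirm it.

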